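Turn the chilling-ball dish to the tumbler and hold it ready

ROBOT

A 6-joint arm with a two-finger parallel gripper is mounted at the origin on a cart in front of the work surface, level with it; the furniture and walls round the work are solid. World frame = base frame: x ahead of the robot, y to its left, z up, the work surface at z = 0. Lengths are in m, angles in degrees, forces in N, time in s.
With the tool pointing down it reaches from about 0.3 to 0.75 m from the base axis. Payload 8.5 kg.
Tool frame: the origin (TCP) lies midway between the tips of the shut fingers; the grasp point (between the pads) lies env.tcp_to_grasp behind it (env.tcp_to_grasp is the distance from the TCP to the grasp point, in m); z points along the fingers, y is the line along which they close (so a half turn about z gives the same grasp; the last joint's range is limited). The gripper opens to 85 mm and grips with 20 to 120 N. Pads are 22 mm wide; open, the fingers measure 114 mm over their backs; the gripper's body (76 mm by 85 mm) begins 54 mm behind the grasp point. The pads swing forward as they close: fully open they stand 13 mm farther back than shut.
Start: joints at [-81.893, 21.807, 74.336, -0, 83.858, -12.336], TCP at [0.192, -0.515, 0.231] pointing down, gripper open.
Joint ranges: [-178.18, 178.18], [-50.72, 133.34], [12.68, 142.11], [-81.47, 261.47], [9.98, 163.14], [-165.26, 165.26]. Speed limits (degrees/s): [136.94, 136.94, 180, 180, 180, 180].

INTERFACE

Orientations are given as a 3x3 rotation matrix whose columns are the frame's x, y, z axes.
In Python, from rig import observe, optics, job, env gives the robot as it stands. The module is installed in compiled form; this text tells all that it offers.
- The arm moves only by the shell command python3 -m jog 'ROWS' [FORCE]. ROWS is JSON, a list of rows, each a list of 7 numbers: the turn, a rotation vector about the tool's x, y, z in rad, then the shift along the tool's x, y, z in m, then the opening in per cent of the stroke, from 0 (shut) to 100 (fully open). A call has 1 to 10 rows; each row shifts and turns the commanded pose from where the row before left it, along the tool's axes as they then stand; what a row does not reach is not made up. A row lasts 1/8 s, in which the tool goes at most 62.5 mm and 10.7 degrees, less where a joint would pass 70% of its speed; a pose out of reach is approached as far as the arm can. A call is refused whole if a number of a shift passes 0.0625 or a number of a turn 0.188, either way. A call with a gripper value outside its range is refused whole. The fingers move at their own pace and stop on an object; FORCE is the grip in N (left out, the last holds). Time passes only in rows, so rows that do not move let the fingers close. It gives the time, the measured TCP pose, the force, the opening and the grip force at its end, in the units of the state.
- observe(): the state, without advancing time (a new reading comes with each control period).
- optics.get_image(name): name is "scene" or "top"; returns a dict with "pixels" (420x560x3 uint8, red, green, blue), "mtx" (3x3 intrinsics, pixels), "rvec" (rotation vector, rad) and "tvec" (3), from world to camera coordinates, as OpenCV has them. Camera axes: x right, y down, z forward; pixel columns grow to the right and rows downward; lengths in m; the calibration is good to about 2 mm. A picture is of the moment at which its call begins. There is no depth.
- job.close_job(): hands the job in; it is judged then, once.
The state is a dict: "time_s": time; "q": joint angles; "qvel": joint speeds; "joint_efforts": joint torques, N m; "position": TCP position; "tool_rot": TCP orientation; "ft_force": force on the tool from outside, world axes, zero at the start; "wrist_torque": the same for the moment, N m; "grip_width": finger opening in m; "gripper_force": force on a finger pad.
Only numpy, scipy, OpenCV 4.12 (cv2) and the standard library are available. Lean on these libraries where they do the work, as an engineer would, in place of code of your own. Each camera call takes 0.05 s, during which the arm holds its last target. There are 200 camera calls.

TASK

The steel chilling ball lies loose in the shallow wooden dish and is about to be served: take the dish by its handle, lift it off its slate coaster, then in the air turn it about a quarter turn so that its pouring lip points straight at the glass tumbler (not at the hourglass-shaped metal jigger, which stands on the other side). Keep the dish level and the ball in the middle all the while, without touching the ball or moving the tumbler or jigger. Finish while still holding the dish, still and level over its coaster, the whole dish higher than the tumbler's rim.

Things in the scene. Friction and masses are not known exactly. Their poses are not given: they have to be found in the camera images.
- dish: shallow round wooden dish, 160 g, radius 72 mm, a flat handle on one side and an open pouring lip opposite. Origin: centre of its underside; x points to the lip, z up. Inside, a flat middle of 11 mm radius, 9 mm up, then a floor rising at 14 degrees to the rim, 27 mm up. Stands loose on the coaster, handle roughly towards the robot.
- dish_handle (a point): middle of the dish's handle, at x = -104 mm, z = 32 mm in the dish's frame. The handle is an upright flat bar running radially: 56 mm long (along the dish's x), 12 mm thick (along its y), 28 mm tall (z 18 to 46 mm), free underneath. Pinch it across its thickness from above.
- dish_lip (a point): tip of the dish's pouring lip, at x = 88 mm, z = 26 mm in the dish's frame; the lip is 46 mm wide.
- ball_center (a point): centre of the loose hollow steel ball, 36 mm in diameter, 70 g (varies), free to roll in the dish
- tumbler: plain clear glass tumbler, 73 mm in diameter, 100 mm high, standing upright and loose on the worktop some 0.21 to 0.25 m from the coaster, to its left or right. Origin: centre of its underside.
- jigger: hourglass-shaped metal jigger, 47 mm in diameter, 101 mm high, loose, standing on the other side of the coaster from the tumbler. Origin: centre of its underside.
- stand_coaster: round dark slate coaster under the dish, 99 mm in diameter, 8 mm thick, fixed to the worktop. Origin: centre of its underside (z = 0).
- ball: the same ball as a body; its axes turn as it rolls, so use ball_center for its place

How it is judged (in metres and radians):
On the way, in this order (a step that is already met when the one before it is completed fails the run):
1. the dish is lifted clear of the coaster, level, not yet turned (height (world z) of dish above 0.035 m and angle between dish's own z axis and vertical below 0.15 rad and contact force between dish and stand_coaster below 0.05 N and not (x of tumbler in the frame of dish above 0.1 m and y of tumbler in the frame of dish between -0.05 and 0.05 m)), for 0.1 s.
2. held in the air, the dish is turned until its lip points at the tumbler (height (world z) of dish above 0.035 m and x of tumbler in the frame of dish above 0.1 m and y of tumbler in the frame of dish between -0.05 and 0.05 m), for 0.2 s.
At the end, for the whole second after the job is handed in: Robot alone holds the dish, still: underside over 100 mm up, centre within 60 mm of the coaster's (horizontally), tilt under 0.12 rad, tumbler ahead of the lip within 50 mm of the dish's x axis, ball within 25 mm of the dish's middle; tumbler and jigger upright (height (world z) of dish above 0.1 m and angle between dish's own z axis and vertical below 0.12 rad and horizontal distance between ball_center and dish below 0.025 m and x of tumbler in the frame of dish above 0.1 m and y of tumbler in the frame of dish between -0.05 and 0.05 m and horizontal distance between dish and stand_coaster below 0.06 m and linear speed of dish below 0.02 m/s and angular speed of dish below 0.1 rad/s and (contact force between dish and the fingers above 0.5 N or contact force between dish and the arm above 0.5 N) and contact force between dish and stand_coaster below 0.05 N and contact force between dish and tumbler below 0.05 N and contact force between dish and jigger below 0.05 N and angle between each of tumbler, jigger's own z axis and vertical below 0.1 rad); the arm keeps its last pose, push and grip.
It fails at once if the ball rolls out of the middle of the dish (more than 30 mm from its centre) (horizontal distance between ball_center and dish above 0.03 m).
It fails at once if the dish is tipped by more than 0.25 rad (angle between dish's own z axis and vertical above 0.25 rad).
It fails at once if the robot touches the ball (contact force between ball and the fingers above 0.3 N or contact force between ball and the arm above 0.3 N).
It fails at once if the tumbler is moved more than 20 mm (distance of tumbler from where it was at the start of the episode above 0.02 m).
It fails at once if the jigger is moved more than 20 mm (distance of jigger from where it was at the start of the episode above 0.02 m).
It also fails if it takes over 42 s, if anything falls off the work surface, if the arm or the gripper's body presses on something with over 40 N, if the wrist force passes 120 N, or if a joint passes its speed limit or range.

## Working session

There is one attempt and no reset: what is moved stays moved. The work goes in short steps, Python scripts to look and compute and a shell command to move; the robot and the scene stay as the last step left them, time stands still between calls to the robot, and variables do not carry over. Pictures are saved under pics/ and viewed, at most 10 in all, crops included, and the job is handed in when it is done.

```bash
mkdir -p pics; cat > h.py <<'E'
import cv2,numpy as np
from rig import observe,optics,job,env
def pix2w(im,u,v,z):
    R=cv2.Rodrigues(np.array(im["rvec"],float))[0];t=np.array(im["tvec"],float).ravel()
    d=R.T@np.linalg.inv(np.array(im["mtx"]))@np.array([u,v,1.]);c=-R.T@t
    return c+d*(z-c[2])/d[2]
def w2pix(im,p):
    return cv2.projectPoints(np.array(p,float).reshape(-1,3),np.array(im["rvec"],float),np.array(im["tvec"],float),np.array(im["mtx"],float),None)[0].reshape(-1,2)
def save(im,n): cv2.imwrite(f"pics/{n}.png",im["pixels"][:,:,::-1])
E
python3 - <<'E'
from h import *
import pickle
for n in("scene","top"):
    im=optics.get_image(n);save(im,n+"0");pickle.dump(im,open(n+"0.pkl","wb"))
    R=cv2.Rodrigues(np.array(im["rvec"],float))[0];print(n,-R.T@np.array(im["tvec"]).ravel(),R.round(2).tolist())
s=observe();print(s["time_s"],s["position"],np.round(s["tool_rot"],3),env.tcp_to_grasp)
E
```

```text
scene [0.23970074 0.77007802 0.6049312 ] [[-0.89, -0.45, 0.02], [-0.28, 0.51, -0.82], [0.36, -0.73, -0.58]]
top [0.45968038 0.0682027  0.9690128 ] [[-0.03, -1.0, -0.02], [-0.99, 0.03, -0.11], [0.11, 0.01, -0.99]]
0.1 [ 0.19205201 -0.51509461  0.23077598] [[ 0.937  0.349 -0.   ]
 [ 0.349 -0.937  0.001]
 [ 0.    -0.001 -1.   ]] 0.0187
```

View pics/top0.png

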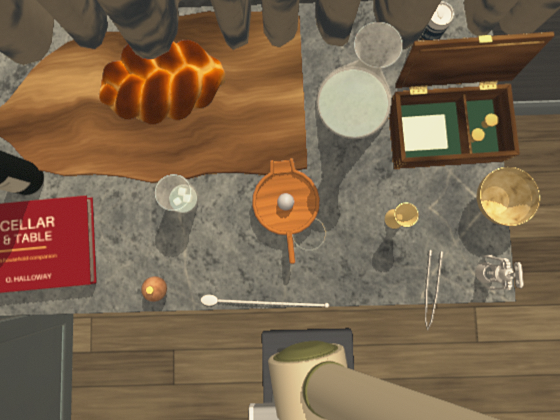

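View pics/scene0.png

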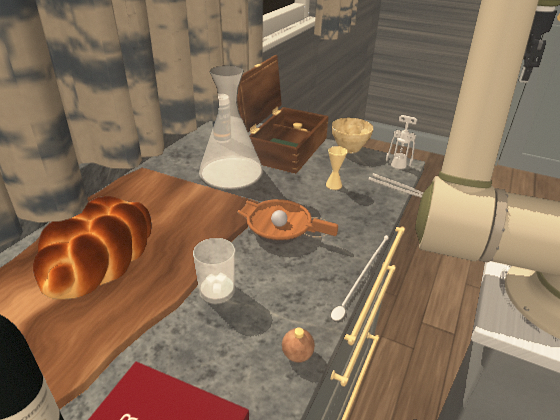

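Top view: dish centred near (286,202), lip tip (282,161), handle end (292,262), ball (286,202). Tumbler is to the left at (176,193), so towards +y, and the jigger is at (403,215), towards -y. The scene view agrees: tumbler at (215,270), jigger at (336,168).

```bash
python3 - <<'E'
from h import *
import pickle
im=pickle.load(open("top0.pkl","rb"));P=im["pixels"]
hsv=cv2.cvtColor(P,cv2.COLOR_RGB2HSV)
m=cv2.inRange(hsv,(5,130,100),(18,255,255));m[:, :240]=0;m[:,335:]=0;m[:150]=0;m[275:]=0
n,l,st,c=cv2.connectedComponentsWithStats(m);k=1+np.argmax(st[1:,4]);print(st[k])
l=(l==k)
for r in range(158,268,4):
    x=np.where(l[r])[0]
    if len(x):print(r,x.min(),x.max(),end="; ")
print()
for name,u,v,z in [("ball",286,202,.035),("lip",282,161,.034),("hend",292,262,.054),("hmidtop",291,248,.054),("tumtop",176,192,.1),("jigtop",406,213,.1)]:
    print(name,pix2w(im,u,v,z).round(4))
s=pickle.load(open("scene0.pkl","rb"))
for name,u,v,z in [("ball",279,218,.035),("tumrim",215,251,.1),("tumbase",216,291,.0),("jigtop",338,152,.1),("jigbase",335,185,0)]:
    print(name,pix2w(s,u,v,z).round(4))
E
```

```text
[ 240  150   79  114 4809]
158 240 306; 162 240 306; 166 240 306; 170 240 297; 174 266 304; 178 262 309; 182 259 312; 186 256 315; 190 255 316; 194 253 318; 198 253 318; 202 253 318; 206 253 318; 210 254 317; 214 255 316; 218 257 314; 222 260 311; 226 264 308; 230 269 302; 234 279 291; 238 287 292; 242 287 292; 246 288 293; 250 288 293; 254 289 293; 258 289 294; 262 290 294; 
ball [0.575  0.0667 0.035 ]
lip [0.6639 0.0726 0.034 ]
hend [0.4487 0.0581 0.054 ]
hmidtop [0.4773 0.0593 0.054 ]
tumtop [0.5937 0.2844 0.1   ]
jigtop [ 0.5381 -0.1674  0.1   ]
ball [0.5755 0.0712 0.035 ]
tumrim [0.5914 0.291  0.1   ]
tumbase [0.596  0.2913 0.    ]
jigtop [ 0.5329 -0.1617  0.1   ]
jigbase [ 0.5335 -0.1703  0.    ]
```

```bash
python3 -m jog '[[0,0,0,0.02,-0.018,0,100],[0,0,0,0.04,-0.038,0,100],[0,0,0,0.04,-0.038,0,100],[0,0,0,0.04,-0.038,0,100],[0,0,0,0.04,-0.038,0,100],[0,0,0,0.04,-0.038,0,100],[0,0,0,0.04,-0.038,0,100],[0,0,0,0.04,-0.038,0,100],[0,0,0,0.04,-0.038,0,100],[0,0,0,0.04,-0.038,0,100]]' && python3 -m jog '[[0,0,0,0.04,-0.038,0,100],[0,0,0,0.04,-0.038,0,100],[0,0,0.143,0,0,0,100],[0,0,0.143,0,0,0,100],[0,0,0,0,0,0,100],[0,0,0,0,0,0,100]]'; python3 -c "
from h import *
s=observe();print(s['q'],s['position'],np.round(s['tool_rot'],4))"
```

```text
time_s: 1.35
position: [0.4228, -0.0435, 0.2313]
tool_rot: [[0.937, 0.349, -0.0], [0.349, -0.937, -0.0], [-0.0, -0.0, -1.0]]
ft_force: [0.7, -0.3, 0.2]
grip_width: 0.0858
gripper_force: 0.0
time_s: 2.1
position: [0.4708, 0.0538, 0.2312]
tool_rot: [[0.997, 0.073, -0.0], [0.073, -0.997, 0.0], [-0.0, -0.0, -1.0]]
ft_force: [-0.4, 0.3, 0.7]
grip_width: 0.0855
gripper_force: 0.0
[-7.84498993e+00  1.41609435e+01  8.58024370e+01  2.25305242e-03
  8.00521905e+01  7.79565980e+01] [0.47076153 0.05375721 0.23123722] [[ 9.973e-01  7.320e-02 -3.000e-04]
 [ 7.320e-02 -9.973e-01  1.000e-04]
 [-3.000e-04 -1.000e-04 -1.000e+00]]
```

```bash
python3 - <<'E'
from h import *
s=optics.get_image("scene");t=optics.get_image("top")
a=cv2.resize(s["pixels"][150:290,200:400],None,fx=4,fy=4)
c=np.array([.576,.068,.008]);y=np.radians(4);X=np.array([np.cos(y),np.sin(y),0]);Y=np.array([-X[1],X[0],0])
pts=[c+X*x+Y*w+[0,0,.046] for x in(-.132,-.076) for w in(-.006,.006)]+[c+X*.088+[0,0,.026],c+X*-.098+[0,0,.046]]
for p in w2pix(s,pts): cv2.circle(a,tuple(int(k) for k in (p-[200,150])*4+2),3,(0,255,0),-1)
b=cv2.resize(t["pixels"][140:280,230:345],None,fx=4,fy=4)
for p in w2pix(t,pts): cv2.circle(b,tuple(int(k) for k in (p-[230,140])*4+2),3,(0,255,0),-1)
cv2.imwrite("pics/c1.png",a[:,:,::-1]);cv2.imwrite("pics/c2.png",b[:,:,::-1])
E
```

```text
(no output)
```

View pics/c1.png

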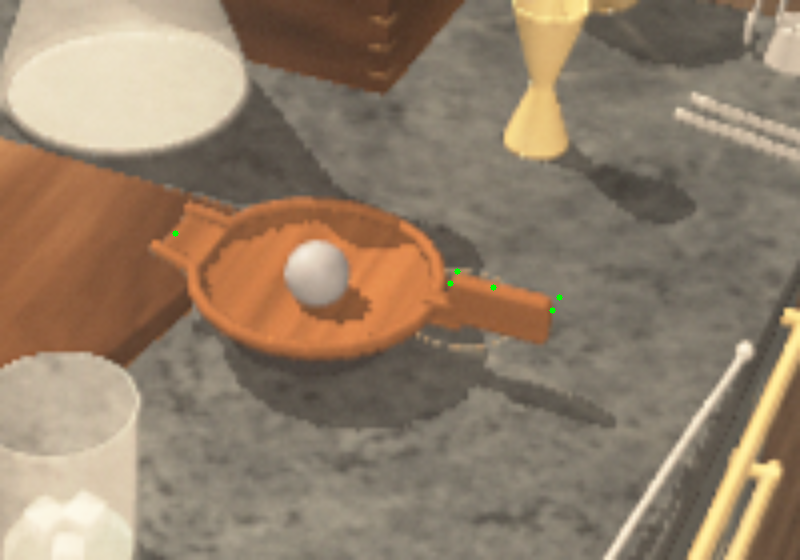

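View pics/c2.png

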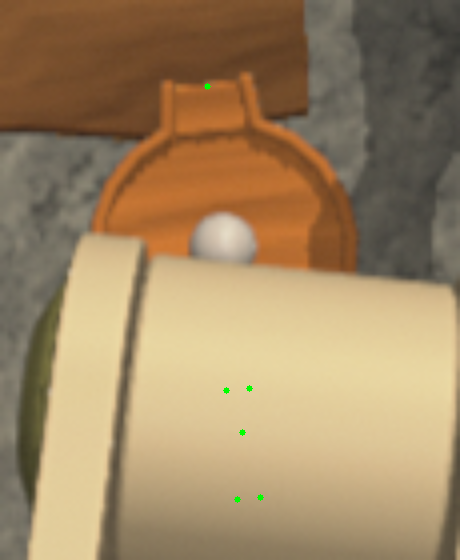

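Both views match the predicted dish pose to within about 2 mm: the handle top runs from (455,272) to (551,295) in the scene crop and the lip is at (207,86) in the top crop. I'll descend and grip.

```bash
python3 -m jog '[[0,0,0,0.0077,-0.0066,0,100],[0,0,0,0,0,0.03,100],[0,0,0,0,0,0.04,100],[0,0,0,0,0,0.04,60],[0,0,0,0,0,0.03,60],[0,0,0,0,0,0.03,60],[0,0,0,0,0,0.02,60],[0,0,0,0,0,0.012,60],[0,0,0,0,0,0.006,60],[0,0,0,0,0,0,60]]' 20 && python3 -m jog '[[0,0,0,0,0,0,50],[0,0,0,0,0,0,42],[0,0,0,0,0,0,35],[0,0,0,0,0,0,30],[0,0,0,0,0,0,26],[0,0,0,0,0,0,22],[0,0,0,0,0,0,18],[0,0,0,0,0,0,14],[0,0,0,0,0,0,10],[0,0,0,0,0,0,5]]'; python3 -c "
from h import *
save(optics.get_image('scene'),'g1')"
```

```text
time_s: 3.45
position: [0.4783, 0.061, 0.0234]
tool_rot: [[0.997, 0.071, 0.0], [0.071, -0.997, -0.0], [0.0, 0.0, -1.0]]
ft_force: [0.5, 0.3, -0.1]
grip_width: 0.0512
gripper_force: 0.0
time_s: 4.7
position: [0.4781, 0.061, 0.0234]
tool_rot: [[0.997, 0.071, 0.0], [0.071, -0.997, 0.0], [0.0, -0.0, -1.0]]
ft_force: [-0.4, 0.3, 1.3]
grip_width: 0.0113
gripper_force: 21.3
```

View pics/g1.png

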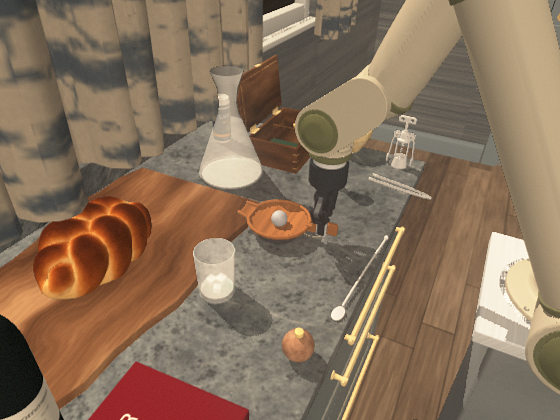

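The fingers hold the handle near (327,228), and the ball is still centred at (279,218). Next I raise the grip force and lift gently.

```bash
python3 -m jog '[[0,0,0,0,0,0,0],[0,0,0,0,0,0,0],[0,0,0,0,0,0,0],[0,0,0,0,0,-0.002,0],[0,0,0,0,0,-0.004,0],[0,0,0,0,0,-0.006,0],[0,0,0,0,0,-0.006,0],[0,0,0,0,0,-0.008,0],[0,0,0,0,0,-0.008,0],[0,0,0,0,0,-0.008,0]]' 110 && python3 -m jog '[[0,0,0,0,0,-0.008,0],[0,0,0,0,0,-0.006,0],[0,0,0,0,0,-0.003,0],[0,0,0,0,0,0,0],[0,0,0,0,0,0,0]]'; python3 -c "
from h import *
s=optics.get_image('scene');save(s,'l1');import pickle;pickle.dump(s,open('l1.pkl','wb'))
a=cv2.resize(s['pixels'][130:280,200:400],None,fx=4,fy=4);cv2.imwrite('pics/l1c.png',a[:,:,::-1])
print(observe()['wrist_torque'])"
```

```text
time_s: 6.0
position: [0.4781, 0.061, 0.066]
tool_rot: [[0.997, 0.071, 0.0], [0.071, -0.997, -0.0], [0.0, 0.0, -1.0]]
ft_force: [0.1, 0.1, -2.0]
grip_width: 0.0104
gripper_force: 107.2
time_s: 6.62
position: [0.4779, 0.061, 0.0821]
tool_rot: [[0.997, 0.071, -0.001], [0.071, -0.997, 0.0], [-0.001, -0.0, -1.0]]
ft_force: [-1.2, -0.2, -1.9]
grip_width: 0.0106
gripper_force: 107.2
[ 0.03635762  0.19424221 -0.01416403]
```

View pics/l1c.png

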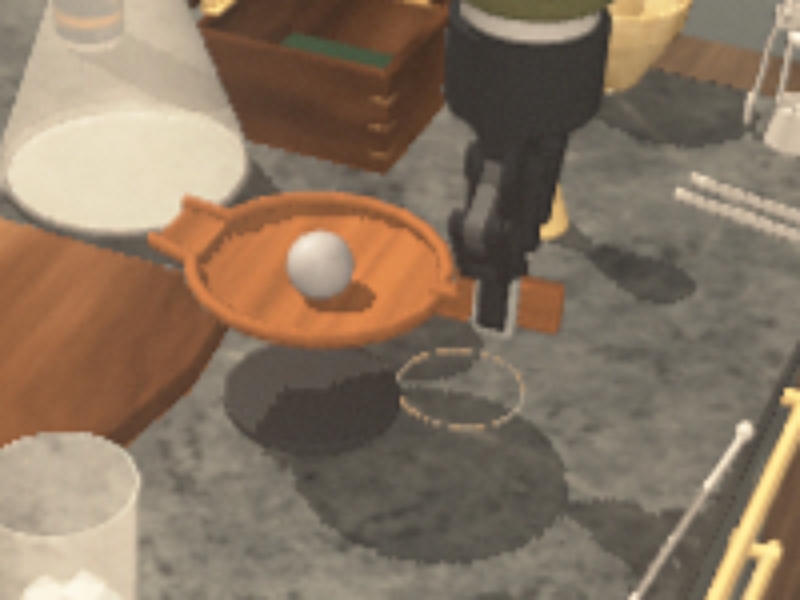

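The dish is clear of the coaster: lip tip at about (169,219) in the crop, ball at (320,264), still in the middle. I'll check the pitch.

```bash
python3 - <<'E'
from h import *
import pickle
s=pickle.load(open("l1.pkl","rb"))
for pitch in(-5,0,5):   # lip down positive
    a=np.radians(pitch);y=np.radians(4.1);X=np.array([np.cos(y)*np.cos(a),np.sin(y)*np.cos(a),-np.sin(a)]);Z=np.array([np.cos(y)*np.sin(a),np.sin(y)*np.sin(a),np.cos(a)]);Y=np.cross(Z,X)
    g=np.array([.478,.061,.0821+.0187]);o=g-X*-.098-Z*.034
    f=lambda x,yy,z:o+X*x+Y*yy+Z*z
    print(pitch,((w2pix(s,[f(.088,-.023,.026),f(.088,.023,.026),f(0,0,.027),f(-.132,-.006,.046),f(-.132,.006,.018)])-[200,130])*4+2).round(0).tolist())
E
```

```text
-5 [[191.0, 179.0], [153.0, 220.0], [323.0, 247.0], [573.0, 289.0], [556.0, 346.0]]
0 [[192.0, 205.0], [154.0, 246.0], [323.0, 261.0], [572.0, 284.0], [560.0, 342.0]]
5 [[194.0, 230.0], [157.0, 272.0], [324.0, 275.0], [571.0, 278.0], [563.0, 338.0]]
```

The pitch is about 0 to -1°, so the dish is level. I'll lift another 60 mm, then turn it about the dish's centre.

```bash
python3 -m jog '[[0,0,0,0,0,-0.003,0],[0,0,0,0,0,-0.006,0],[0,0,0,0,0,-0.008,0],[0,0,0,0,0,-0.009,0],[0,0,0,0,0,-0.01,0],[0,0,0,0,0,-0.009,0],[0,0,0,0,0,-0.008,0],[0,0,0,0,0,-0.006,0],[0,0,0,0,0,-0.003,0],[0,0,0,0,0,0,0]]' && python3 -m jog '[[0,0,-0.015,0,0.0015,0,0],[0,0,-0.03,0,0.0029,0,0],[0,0,-0.045,0.0001,0.0044,0,0],[0,0,-0.05,0.0001,0.0049,0,0],[0,0,-0.05,0.0001,0.0049,0,0],[0,0,-0.05,0.0001,0.0049,0,0],[0,0,-0.05,0.0001,0.0049,0,0],[0,0,-0.05,0.0001,0.0049,0,0],[0,0,-0.04,0.0001,0.0039,0,0],[0,0,-0.02,0,0.002,0,0]]'; python3 -c "
from h import *
s=observe();T=np.array(s['tool_rot']);print(s['q'],np.array(s['position'])+T[:,0]*.098, np.degrees(np.arctan2(T[1,0],T[0,0])))"
```

```text
time_s: 7.92
position: [0.4781, 0.061, 0.1444]
tool_rot: [[0.997, 0.071, 0.0], [0.071, -0.997, -0.0], [0.0, 0.0, -1.0]]
ft_force: [-0.1, -1.1, -2.0]
grip_width: 0.0104
gripper_force: 107.2
time_s: 9.18
position: [0.4884, 0.0231, 0.1442]
tool_rot: [[0.891, 0.455, -0.0], [0.455, -0.891, -0.0], [-0.0, -0.0, -1.0]]
ft_force: [0.0, -0.1, -1.7]
grip_width: 0.0105
gripper_force: 107.2
[-1.11964753e+01  2.08109352e+01  9.19023066e+01 -5.42468112e-03
  6.72959349e+01  5.17627696e+01] [0.57567058 0.06764153 0.14417797] 27.042849368075853
```

```bash
python3 -m jog '[[0,0,-0.025,0,0.0025,0,0],[0,0,-0.045,0.0001,0.0044,0,0],[0,0,-0.06,0.0002,0.0059,0,0],[0,0,-0.06,0.0002,0.0059,0,0],[0,0,-0.06,0.0002,0.0059,0,0],[0,0,-0.06,0.0002,0.0059,0,0],[0,0,-0.06,0.0002,0.0059,0,0],[0,0,-0.06,0.0002,0.0059,0,0],[0,0,-0.06,0.0002,0.0059,0,0],[0,0,-0.06,0.0002,0.0059,0,0]]' && python3 -m jog '[[0,0,-0.06,0.0002,0.0059,0,0],[0,0,-0.06,0.0002,0.0059,0,0],[0,0,-0.06,0.0002,0.0059,0,0],[0,0,-0.06,0.0002,0.0059,0,0],[0,0,-0.06,0.0002,0.0059,0,0],[0,0,-0.06,0.0002,0.0059,0,0],[0,0,-0.06,0.0002,0.0059,0,0],[0,0,-0.035,0.0001,0.0034,0,0],[0,0,-0.015,0,0.0015,0,0],[0,0,0,0,0,0,0]]' && python3 -m jog '[[0,0,0,0,0,0,0],[0,0,0,0,0,0,0],[0,0,0,0,0,0,0],[0,0,0,0,0,0,0]]'; python3 -c "
from h import *
s=observe();T=np.array(s['tool_rot']);print(s['q'],np.array(s['position'])+T[:,0]*.098, np.degrees(np.arctan2(T[1,0],T[0,0])))
a=optics.get_image('scene')['pixels'];b=optics.get_image('top')['pixels']
c=np.hstack([a[80:360,100:450],b[80:360,120:470]]);cv2.imwrite('pics/f.png',c[:,:,::-1])"
```

```text
time_s: 10.42
position: [0.5249, -0.0159, 0.1443]
tool_rot: [[0.52, 0.854, 0.0], [0.854, -0.52, -0.0], [-0.0, 0.0, -1.0]]
ft_force: [0.6, 0.5, -2.4]
grip_width: 0.0103
gripper_force: 107.2
time_s: 11.68
position: [0.5683, -0.0297, 0.1443]
tool_rot: [[0.08, 0.997, -0.0], [0.997, -0.08, -0.0], [-0.0, -0.0, -1.0]]
ft_force: [-0.0, 0.5, -3.0]
grip_width: 0.0102
gripper_force: 107.2
time_s: 12.18
position: [0.5683, -0.0297, 0.1443]
tool_rot: [[0.08, 0.997, -0.0], [0.997, -0.08, 0.0], [0.0, -0.0, -1.0]]
ft_force: [-0.8, -0.4, -1.8]
grip_width: 0.0108
gripper_force: 107.2
[-1.49117649e+01  2.80215918e+01  7.92315575e+01  2.09245722e-03
  7.27486549e+01 -1.03229698e+01] [0.57611916 0.06795803 0.14432944] 85.41058424220797
```

View pics/f.png

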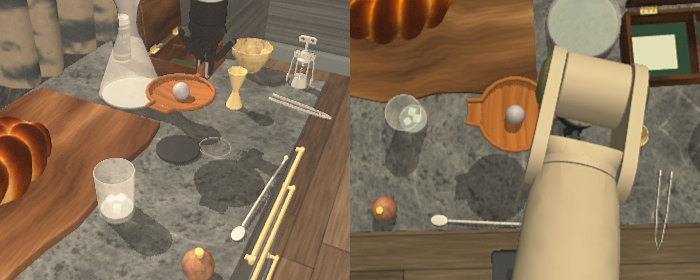

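The dish is level in the air with its lip at (470,111) pointing at the tumbler at (406,113). The ball is in the middle, and the tumbler and jigger stand where they were. I'm handing the job in.

```bash
python3 -m jog '[[0,0,0,0,0,0,0],[0,0,0,0,0,0,0],[0,0,0,0,0,0,0],[0,0,0,0,0,0,0]]' >/dev/null; python3 -c "
from rig import job;print(job.close_job())"
```

```text
the job is handed in; nothing more can be done
None
```

I handed the job in (no verdict was shown): the dish is held still and level, its underside about 129 mm up over the coaster, the lip pointing at the tumbler and the ball in the middle.

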